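# Slide the served cup up to the guest's rail

## Robot

A 6-joint arm with a two-finger parallel gripper is mounted at the origin on the work surface. World frame = base frame: x ahead of the robot, y to its left, z up, the work surface at z = 0. Lengths are in m, angles in degrees, forces in N, time in s.
With the tool pointing down it reaches from about 0.4 to 0.825 m from the base axis. Payload 7 kg.
Tool frame: the origin (TCP) lies midway between the tips of the shut fingers; the grasp point (between the pads) lies 19 mm behind it; z points along the fingers, y is the direction in which the jaws open and shut (so a half turn about z gives the same grasp; the last joint's range is limited). The gripper opens to 88 mm and grips with 3 to 60 N. Pads are 19 mm wide; open, the fingers measure 130 mm over their backs; the gripper's body (78 mm by 193 mm) begins 47 mm behind the grasp point.
Start: joints at [86.35, 20.546, 0.682, 0, -70.136, -16.507], TCP at [0.233, 0.634, 0.227] pointing down, gripper open.
Joint ranges: [-176.03, 176.03], [-82.01, 121.73], [-58.28, 71.71], [-173.87, 95.51], [-174.79, -0.11], [-173.66, 173.66]. Speed limits (degrees/s): [136.94, 136.94, 172.46, 180, 180, 180].

## Interface

Orientations are given as [roll, pitch, yaw] about the fixed x, y, z axes, in that order (R = Rz(yaw) Ry(pitch) Rx(roll)).
In Python, from plant import ctrl gives the robot as it stands. The module is installed in compiled form; this text tells all that it offers.
- The arm moves only by the tool arm_command, never from a script. Its argument "targets" is a list that holds one entry, the list of rows, each a list of 7 numbers: the turn, a rotation vector about the world's x, y, z in rad, then the shift along the world's x, y, z in cm, then the opening, from 0 (shut) to 1 (fully open). A call has 1 to 8 rows; each row is the pose to reach, as a shift and turn from the pose commanded when the call began; what a row does not reach only later rows make up. A row lasts 1/12 s, in which the tool goes at most 41.7 mm and 7.16 degrees, less where a joint would pass 70% of its speed; a pose out of reach is approached as far as the arm can. A call with a gripper value outside its range is refused whole. The fingers move at their own pace and stop on an object; the grip force is fixed at half the most. Time passes only in rows, so rows that repeat a pose let the fingers close. It gives the time, the measured TCP pose, the force and the opening at its end, in the units of the state.
- ctrl.get_obs(): the state, without advancing time (a new reading comes with each control period).
- ctrl.snapshot(name): name is "scene" or "top" or "wrist"; returns the picture (420x560x3 uint8, blue, green, red); there is no depth.
- ctrl.camera_model(name): a dict with "K" (3x3 intrinsics, pixels), "xyz" and "rotation" of the camera in the world. Camera axes: x right, y up, looking along -z (the intrinsics and any distortion apply to the point x, -y, -z); pixel columns grow to the right and rows downward; lengths in m; the calibration is good to about 2 mm. A picture is of the moment at which its call begins: read the wrist's pose just before it. camera_model takes no time and is no camera call; for the wrist camera it gives the pose at the moment of the call.
- ctrl.close_job(): hands the job in, once; it reports no verdict.
The state is a dict: "clock": time; "joint_pos": joint angles; "qvel": joint speeds; "tau": joint torques, N m; "tool_pos": TCP position; "orientation": TCP orientation; "force": force on the tool from outside, world axes, zero at the start; "moment": the same for the moment, N m; "opening": finger opening in m.
Only numpy, scipy, OpenCV 4.12 (cv2) and the standard library are available. Lean on these libraries where they do the work, as an engineer would, in place of code of your own. Each camera call takes 0.05 s, during which the arm holds its last target. There are 200 camera calls.

## Task

Serve the guest: push the little bamboo tray, with the white cup standing on it, along the table until its long side lies flush against the dark wooden rail, with the black line of the tray in line with the brass line of the rail. Only push the tray from its sides: do not lift it, do not touch the cup, and leave the cup standing on the tray. Leave the blue cup, the red tin, the teapot and the clay toad where they are.

Things in the scene. Friction and masses are not known exactly. Their poses are not given: they have to be found in the camera images.
- tray: Loose pale bamboo tray, 100 mm (x) by 140 mm (y), 16 mm high: a 12 mm board with a rim 6 mm wide, 4 mm high. 0.25 to 0.5 kg, a push of a few N slides it (jolts to 12 N). Origin: centre of its underside. A black line 8 mm wide crosses the middle (y = 0) of both long rims, top and outer face. Its +x long side faces the rail, at first within 0.35 rad of parallel to it.
- cup_centre (a point): Small white cup, 60 mm across at the rim, 45 mm tall, loose and empty, standing near the middle of the tray (top of the cup about 57 mm above the table). This point is its centre, half-way up, z up along its axis.
- rail: Dark rail fixed beyond the tray: 24 mm thick (x), 26 mm high, 364 mm long (y); end blocks (last 20 mm) 34 mm thick and high. Origin: centre of its underside. +x points away from the tray; the tray comes against the face at x = -12 mm. A brass line 8 mm wide crosses its middle (y = 0). Tray home: its origin at x = -62 mm, y = 0 in this frame, axes parallel.
- spare_cup: Bystander: blue cup, 64 mm across, 50 mm tall, loose, standing on the table to one side of the tray. Origin at the centre of its underside.
- tin: Bystander: red square tea tin with a brass lid, 58 by 58 mm, 91 mm tall, loose, standing on the table to the other side of the tray. Origin at the centre of its underside.
- teapot: Bystander: dark clay teapot, body 92 mm across, 83 mm tall, about 150 mm from spout (+y) to handle (-y), loose, standing beyond the rail. Origin at the centre of its underside.
- toad: Bystander: small clay toad figure, 60 mm across, 59 mm tall, loose, standing beyond the rail. Origin at the centre of its underside.
There are look-alikes about, which are no part of the job. Of the things that look like the tray, the smallest one is meant.

How it is judged (in metres and radians):
At the end, for the whole second after the job is handed in: Tray flat and at rest, long side against the rail (within 4 mm at the middle, 0.06 rad of parallel), middle lines within 8 mm of each other along the rail; white cup upright on the tray; the four bystanders upright, within 15 mm of their starts (x of tray in the frame of rail between -0.066 and -0.058 m and y of tray in the frame of rail between -0.008 and 0.008 m and angle between the x axis of tray and the x axis of rail, either way round below 0.06 rad and height (world z) of tray below 0.003 m and angle between tray's own z axis and vertical below 0.04 rad and horizontal distance between cup_centre and tray below 0.045 m and angle between cup_centre's own z axis and vertical below 0.1 rad and z of cup_centre in the frame of tray below 0.042 m and linear speed of tray below 0.01 m/s and angle between each of spare_cup, tin, teapot, toad's own z axis and vertical below 0.15 rad and distance of each of spare_cup, tin, teapot, toad from where it was at the start of the episode below 0.015 m); the robot touches nothing.
It fails at once if the tray is lifted or tipped (more than 8 mm off the table, or 0.15 rad) (height (world z) of tray above 0.008 m or angle between tray's own z axis and vertical above 0.15 rad).
It fails at once if the robot touches the white cup (contact force between any of the fingers, the arm and cup above 0.3 N).
It fails at once if the white cup tips or leaves the tray (angle between cup_centre's own z axis and vertical above 0.35 rad or z of cup_centre in the frame of tray above 0.055 m or z of cup_centre in the frame of tray below 0.02 m).
It fails at once if a bystander is moved more than 15 mm or tipped (distance of any of spare_cup, tin, teapot, toad from where it was at the start of the episode above 0.015 m or angle between any of spare_cup, tin, teapot, toad's own z axis and vertical above 0.3 rad).
It also fails if it takes over 58 s, if anything falls off the work surface, if the arm or the gripper's body presses on something with over 40 N, if the wrist force passes 120 N, or if a joint passes its speed limit or range.

## Working session

There is one attempt and no reset: what is moved stays moved. The work goes in short steps, Python scripts to look and compute and a tool call to move; the robot and the scene stay as the last step left them, time stands still between calls to the robot, and variables do not carry over. Pictures are saved under pics/ and viewed, about 8 in all and at most 12, crops included, and the job is handed in when it is done.

Besides the shell and the picture viewer there is one more tool, called after "Request:" by a JSON object that holds its "method" and its "body", one argument or row to a line. arm_command: Moves the arm, as the interface text tells. Its arguments: {"type":"object","properties":{"targets":{"type":"array","items":{"type":"array","items":{"type":"array","items":{"type":"number"}}}}},"required":["targets"]}

```bash
mkdir -p pics; cat > h.py <<'E'
import numpy as np, cv2
from plant import ctrl
def ray(cam,u,v):
    m=cam; K=np.array(m["K"]); d=np.linalg.inv(K)@np.array([u,v,1.0]); d=np.array([d[0],-d[1],-d[2]])
    return np.array(m["xyz"]),np.array(m["rotation"])@d
def onz(cam,u,v,z):
    o,d=ray(cam,u,v); return o+d*(z-o[2])/d[2]
def proj(cam,p):
    q=np.array(cam["rotation"]).T@(np.array(p)-np.array(cam["xyz"])); q=np.array(cam["K"])@np.array([q[0],-q[1],-q[2]]); return q[:2]/q[2]
E
python3 - <<'E'
from h import *
o=ctrl.get_obs(); print(o)
for n in("top","scene"):
    m=ctrl.camera_model(n); print(n,m); cv2.imwrite(f"pics/{n}0.png",ctrl.snapshot(n))
E
```

```text
{'clock': 0.0, 'joint_pos': array([ 8.63504200e+01,  2.05904752e+01,  6.35852813e-01, -1.95439193e-02,
       -7.01374425e+01, -1.65080807e+01]), 'qvel': array([0.02972955, 0.05573408, 0.11493684, 0.00039575, 0.01570606,
       0.02975629]), 'tau': array([ 3.44524378e-04, -5.82717204e+01,  2.93068331e+01,  6.99758783e+00,
        6.90480927e-03, -1.58240578e-04]), 'tool_pos': array([0.23245584, 0.63319883, 0.22565114]), 'orientation': array([ 1.79906509e+02, -8.54724676e-03, -2.01643089e+01]), 'force': array([-0.49555699, -0.88206519,  0.68520032]), 'moment': array([0.00052416, 0.04257244, 0.00600611]), 'opening': 0.08753813375134976}
top {'K': array([[466.51403742,   0.        , 287.62210783],
       [  0.        , 466.51403742, 210.38600229],
       [  0.        ,   0.        ,   1.        ]]), 'xyz': array([0.37919799, 0.03251707, 1.2516804 ]), 'rotation': array([  7.28065407,   1.38992655, -91.14018376])}
scene {'K': array([[520.24982944,   0.        , 272.65882653],
       [  0.        , 520.24982944, 211.39952336],
       [  0.        ,   0.        ,   1.        ]]), 'xyz': array([ 1.0319696 , -0.54079536,  1.0675152 ]), 'rotation': array([37.60397465, -0.32079656, 39.17971816])}
```

View pics/top0.png

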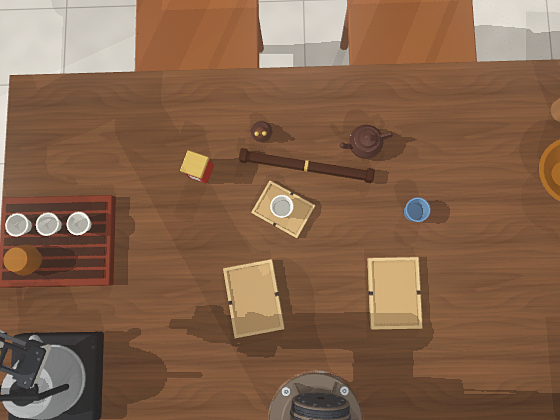

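View pics/scene0.png

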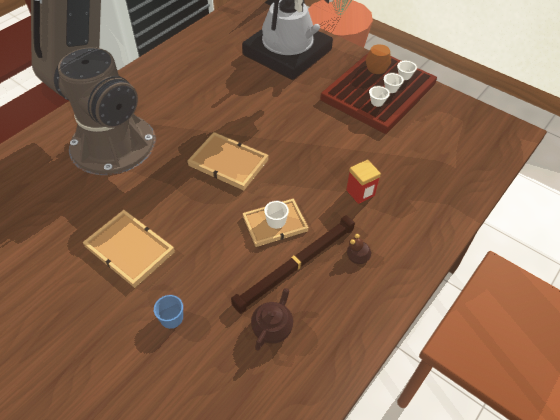

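```bash
cat >> h.py <<'E'
from scipy.spatial.transform import Rotation as R
def cam(n):
    m=dict(ctrl.camera_model(n)); r=np.array(m["rotation"])
    if r.size==3: m["rotation"]=R.from_euler("xyz",r,degrees=True).as_matrix()
    return m
def blobs(img,lo,hi,amin=30):
    mk=cv2.inRange(cv2.cvtColor(img,cv2.COLOR_BGR2HSV),np.array(lo),np.array(hi))
    cs,_=cv2.findContours(mk,cv2.RETR_EXTERNAL,cv2.CHAIN_APPROX_NONE)
    return sorted([c for c in cs if cv2.contourArea(c)>amin],key=cv2.contourArea,reverse=True)
E
python3 - <<'E'
from h import *
for n in("top","scene"):
    m=cam(n); im=cv2.imread(f"pics/{n}0.png"); print(n, m["rotation"].round(2).tolist())
    print("base",proj(m,[0,0,0]))
    for nm,lo,hi,a in(("pale",(12,60,130),(28,190,255),200),("blue",(98,90,60),(120,255,255),100),("brassetc",(18,120,120),(30,255,255),15),("red",(0,190,90),(6,255,255),60)):
        for c in blobs(im,lo,hi,a)[:6]:
            r=cv2.minAreaRect(c); z=.016
            P=[onz(m,*p,z)[:2].round(3).tolist() for p in cv2.boxPoints(r)]
            print(nm,cv2.contourArea(c),np.round(r[0]),np.round(r[1],1),round(r[2],1),P)
E
python3 - <<'E'
import cv2,numpy as np
a=cv2.imread("pics/top0.png")[130:250,170:450]; b=cv2.imread("pics/scene0.png")[150:350,140:390]
a=cv2.resize(a,None,fx=2.8,fy=2.8,interpolation=2)
cv2.imwrite("pics/c1.png",a)
E
```

```text
top [[-0.02, 0.99, -0.13], [-1.0, -0.02, -0.02], [-0.02, 0.13, 0.99]]
base [315.17000488 419.27916123]
pale 20828.5 [328.  48.] [ 95. 411.] 90.0 [[1.155, 0.521], [1.115, -0.639], [0.839, -0.615], [0.872, 0.514]]
pale 5085.5 [317. 277.] [ 89.1 185.7] 79.4 [[0.434, 0.247], [0.515, -0.239], [0.286, -0.27], [0.208, 0.204]]
pale 4141.5 [464. 284.] [ 86.1 192.4] 88.7 [[0.446, -0.147], [0.447, -0.648], [0.227, -0.632], [0.224, -0.143]]
pale 2817.0 [267. 215.] [73.5 64.6] 29.2 [[0.501, 0.242], [0.653, 0.156], [0.551, -0.014], [0.403, 0.073]]
pale 1936.0 [450. 169.] [ 29.4 159.7] 88.5 [[0.68, -0.165], [0.68, -0.592], [0.6, -0.587], [0.599, -0.164]]
pale 1837.0 [487. 323.] [119.9  37.2] 5.5 [[0.207, -0.288], [0.3, -0.302], [0.265, -0.605], [0.173, -0.588]]
blue 445.0 [416. 210.] [23. 25.] 90.0 [[0.564, -0.251], [0.562, -0.317], [0.501, -0.314], [0.502, -0.248]]
brassetc 479.0 [194. 164.] [22.8 23.5] 20.6 [[0.652, 0.352], [0.713, 0.33], [0.689, 0.271], [0.629, 0.293]]
brassetc 24.0 [306. 165.] [ 3.3 11. ] 9.5 [[0.645, 0.015], [0.675, 0.009], [0.673, 0.001], [0.643, 0.006]]
scene [[0.78, -0.5, 0
[... 344 characters left out ...]
4, 0.065], [0.518, 0.235], [0.647, 0.127], [0.556, -0.028]]
pale 484.5 [423. 276.] [ 31.6 113.5] 35.7 [[0.883, 0.016], [0.876, 0.34], [0.951, 0.329], [0.95, 0.014]]
pale 477.5 [365. 172.] [22.8 27.3] 63.4 [[0.588, 0.338], [0.615, 0.42], [0.677, 0.373], [0.65, 0.295]]
pale 311.0 [349. 396.] [13.2 64.7] 37.4 [[0.925, -0.239], [0.928, -0.104], [0.954, -0.104], [0.949, -0.239]]
blue 690.0 [168. 311.] [32. 28.] 90.0 [[0.468, -0.266], [0.517, -0.225], [0.573, -0.281], [0.526, -0.319]]
brassetc 423.5 [365. 172.] [25.3 21.2] 48.8 [[0.593, 0.334], [0.598, 0.406], [0.671, 0.375], [0.665, 0.306]]
brassetc 26.0 [297. 261.] [13.4  4.7] 61.4 [[0.647, 0.014], [0.65, 0.025], [0.682, 0.009], [0.678, -0.002]]
```

View pics/c1.png

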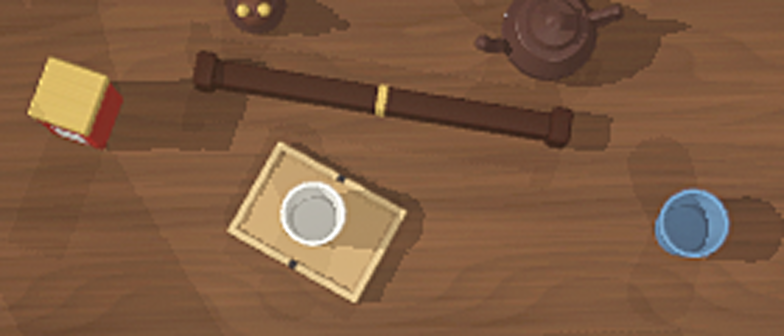

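```bash
cat >> h.py <<'E'
def quad(img,roi):
    x0,y0,x1,y1=roi; hsv=cv2.cvtColor(img[y0:y1,x0:x1],cv2.COLOR_BGR2HSV)
    mk=cv2.inRange(hsv,np.array((14,40,150)),np.array((30,175,255)))
    n,l,s,_=cv2.connectedComponentsWithStats(mk); k=1+np.argmax(s[1:,4])
    pts=np.argwhere(l==k)[:,::-1].astype(np.int32); h=cv2.convexHull(pts)
    q=cv2.approxPolyN(h,4,ensure_convex=True) if hasattr(cv2,"approxPolyN") else cv2.boxPoints(cv2.minAreaRect(h))
    return np.array(q,float).reshape(-1,2)+[x0,y0]
def tri(ms,uvs):
    A=np.zeros((3,3));b=np.zeros(3);rs=[]
    for m,(u,v) in zip(ms,uvs):
        o,d=ray(m,u,v); d=d/np.linalg.norm(d); P=np.eye(3)-np.outer(d,d); A+=P;b+=P@o; rs.append((o,P))
    x=np.linalg.solve(A,b); return x.round(4),round(max(np.linalg.norm(P@(x-o)) for o,P in rs),4)
E
python3 - <<'E'
from h import *
mt,ms=cam("top"),cam("scene"); a=cv2.imread("pics/top0.png"); b=cv2.imread("pics/scene0.png")
qt,qs=quad(a,(240,172,325,245)),quad(b,(238,190,312,250))
print(qt.tolist(),qs.tolist())
for q,m in((qt,mt),(qs,ms)):
    W=np.array([onz(m,*p,.016)[:2] for p in q]); print(W.round(4).tolist(),W.mean(0).round(4),np.linalg.norm(W-np.roll(W,-1,0),axis=1).round(4))
def brass(im,roi):
    x0,y0,x1,y1=roi; g=cv2.inRange(cv2.cvtColor(im[y0:y1,x0:x1],cv2.COLOR_BGR2HSV),np.array((18,110,110)),np.array((32,255,255))); p=np.argwhere(g)[:,::-1]+[x0,y0]; return p.mean(0)
bt,bs=brass(a,(298,155,316,178)),brass(b,(285,250,308,275)); print("brass",bt,bs,tri([mt,ms],[bt,bs]),onz(mt,*bt,.026),onz(ms,*bs,.026))
c=lambda x,y:(170+x/2.8,130+y/2.8)
for nm,p,z in(("railL",c(205,60),.034),("railR",c(561,120),.034),("tinlid",c(68,97),.091),("blue",c(692,222),.05),("toad",c(255,10),.04),("mfar",c(341,179),.016),("mnear",c(293,265),.016),("cup",c(313,213),.057)): print(nm,onz(mt,*p,z).round(4))
cv2.imwrite("pics/c2.png",cv2.resize(b[150:330,220:390],None,fx=3.3,fy=3.3,interpolation=2))
E
```

```text
[[297.0, 238.0], [250.0, 212.0], [269.0, 179.0], [315.0, 205.0]] [[309.0, 230.0], [255.0, 246.0], [241.0, 213.0], [293.0, 198.0]]
[[0.4634, 0.036], [0.5356, 0.1601], [0.6242, 0.1079], [0.5505, -0.0141]] [0.5434 0.0725] [0.1436 0.1028 0.1425 0.1005]
[[0.6314, 0.1029], [0.5587, -0.0186], [0.4659, 0.0356], [0.538, 0.1585]] [0.5485 0.0696] [0.1416 0.1075 0.1425 0.1088]
brass [305.78378378 165.21621622] [296.85365854 261.12195122] (array([0.6616, 0.0098, 0.0154]), np.float64(0.0027)) [0.65729504 0.00802925 0.026     ] [0.66704992 0.00636524 0.026     ]
railL [0.6975 0.1749 0.034 ]
railR [ 0.6305 -0.1621  0.034 ]
tinlid [0.6513 0.2937 0.091 ]
blue [ 0.5285 -0.2757  0.05  ]
toad [0.7437 0.1258 0.04  ]
mfar [0.5819 0.0473 0.016 ]
mnear [0.5002 0.0947 0.016 ]
cup [0.544  0.0733 0.057 ]
```

View pics/c2.png

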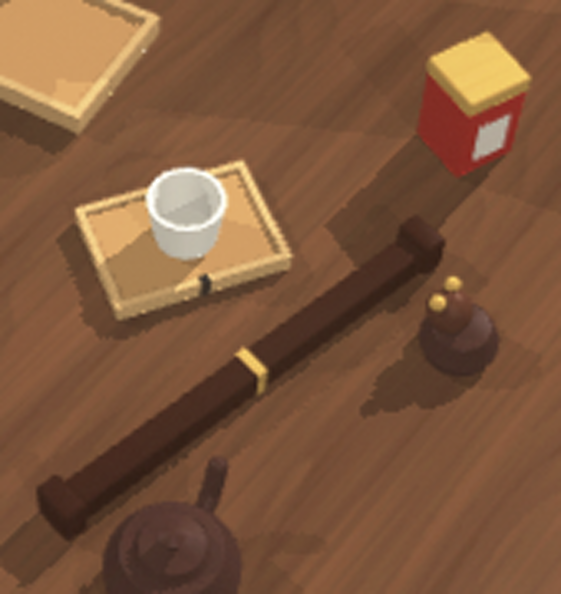

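Request:
{"method": "arm_command", "body": {
  "targets": [
    [[0,0,-0.12,2.4,-3.2,0,0.45],[0,0,-0.24,4.8,-6.4,0,0.45],[0,0,-0.36,7.2,-9.6,0,0.45],[0,0,-0.48,9.6,-12.8,0,0.45],[0,0,-0.6,12,-16,0,0.45],[0,0,-0.72,14.4,-19.2,0,0.45],[0,0,-0.84,16.8,-22.4,0,0.45],[0,0,-0.96,19.2,-25.6,0,0.45]]
  ]
}}

```text
clock: 0.77
tool_pos: [0.4252, 0.3758, 0.2264]
orientation: [180.0, -0.0, -75.5]
force: [1.1, 1.0, -0.6]
opening: 0.0418
```

Request:
{"method": "arm_command", "body": {
  "targets": [
    [[0,0,-0.12,2.4,-3.2,0,0.45],[0,0,-0.24,4.8,-6.4,0,0.45],[0,0,-0.36,7.2,-9.6,0,0.45],[0,0,-0.48,9.6,-12.8,0,0.45],[0,0,-0.6,12,-16,0,0.45],[0,0,-0.72,14.4,-19.2,0,0.45],[0,0,-0.79,17.0,-22.1,-4,0.45],[0,0,-0.79,17.0,-22.1,-8,0.45]]
  ]
}}

```text
clock: 1.43
tool_pos: [0.5978, 0.1557, 0.1584]
orientation: [-179.7, 0.3, -120.8]
force: [1.2, 1.4, 0.1]
opening: 0.0394
```

```bash
python3 - <<'E'
from h import *
o=ctrl.get_obs(); print(o["clock"],o["tool_pos"],o["orientation"],o["opening"],o["force"],o["joint_pos"].round(1))
cv2.imwrite("pics/w1.png",ctrl.snapshot("wrist")); m=cam("wrist")
print(m)
# look-alike corner
mt=cam("top")
for p in((223,270),(273,260),(284,329)): print(onz(mt,*p,.016).round(3))
E
```

```text
1.4333 [0.59782867 0.15568779 0.15837253] [-179.73311696    0.34045706 -120.83012588] 0.03937474286607307 [1.16552664 1.41751243 0.08305289] [ 32.7  17.9 -12.6   0.1 -59.1 -63.6]
{'K': array([[323.45845873,   0.        , 287.99743818],
       [  0.        , 323.45845873, 205.33758661],
       [  0.        ,   0.        ,   1.        ]]), 'xyz': array([0.55531186, 0.08731092, 0.30573837]), 'rotation': array([[-0.8587408 , -0.49380119, -0.13683796],
       [ 0.51236756, -0.82403938, -0.24174072],
       [ 0.00661199, -0.27770395,  0.96064395]])}
[0.383 0.233 0.016]
[0.407 0.101 0.016]
[0.229 0.075 0.016]
```

View pics/w1.png

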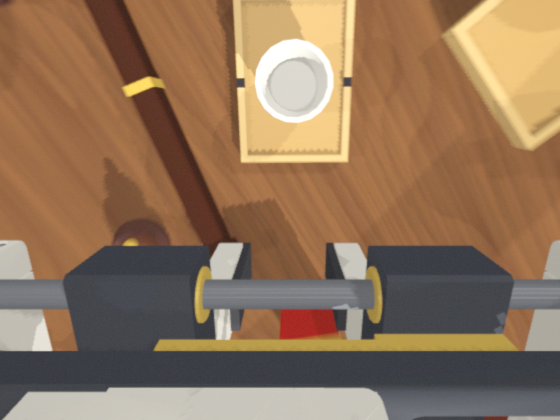

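```bash
python3 - <<'E'
from h import *
m=cam("wrist"); mt=cam("top")
print("tcp px",proj(m,ctrl.get_obs()["tool_pos"]))
c=lambda x,y:(170+x/2.8,130+y/2.8)
W={}
for n,p,z,t in(("end-x",(241,161),.016,(269-20+1,212)),("end+x",(0,0),0,None),("mfar",(240,83),.016,c(341,179)),("mnear",(349,82),.016,c(293,265)),("brass",(144,86),.026,c(382,99)),("cup",(294,81),.057,c(313,213))):
    if z==0: continue
    print(n,onz(m,*p,z).round(4), tri([m,mt],[p,t]) if n!="end-x" else "")
print(onz(m,349,161,.016).round(4))
for p in((88,0),(112,0),(208,235),(232,235)): print(onz(m,*p,.026).round(4))
E
```

```text
tcp px [291.28358273 258.78827595]
end-x [0.6115 0.1031 0.016 ] 
mfar [0.5764 0.0477 0.016 ] (array([0.5774, 0.0484, 0.0308]), np.float64(0.0024))
mnear [0.4973 0.0939 0.016 ] (array([0.4993, 0.0939, 0.026 ]), np.float64(0.0003))
brass [0.6437 0.0111 0.026 ] (array([ 0.6589,  0.0039, -0.0057]), np.float64(0.0053))
cup [0.5393 0.072  0.057 ] (array([0.5408, 0.073 , 0.0787]), np.float64(0.0004))
[0.5284 0.1528 0.016 ]
[ 0.6422 -0.0593  0.026 ]
[ 0.6266 -0.0501  0.026 ]
[0.6731 0.1442 0.026 ]
[0.6541 0.1556 0.026 ]
```

Request:
{"method": "arm_command", "body": {
  "targets": [
    [[0,0,0,0,0,-3.5,0.45],[0,0,0,0,0,-7,0.45],[0,0,0,0,0,-10,0.45],[0,0,0,0,0,-12,0.45],[0,0,0,0,0,-13.3,0.45],[0,0,0,0,0,-13.8,0.45],[0,0,0,0,0,-13.8,0.45],[0,0,0,0,0,-13.8,0.45]]
  ]
}}

```text
clock: 2.15
tool_pos: [0.5937, 0.1583, 0.0184]
orientation: [-180.0, 0.0, -120.4]
force: [0.4, -0.1, 0.4]
opening: 0.0392
```

```bash
cat > st.py <<'E'
from h import *
import sys
o=ctrl.get_obs(); print(round(o["clock"],2),o["tool_pos"].round(4),o["orientation"].round(1),o["opening"].round(4),o["force"].round(1))
mt=cam("top"); a=ctrl.snapshot("top"); cv2.imwrite("pics/t.png",a)
hsv=cv2.cvtColor(a,cv2.COLOR_BGR2HSV)
if len(sys.argv)>1:
    x0,y0,x1,y1=map(int,sys.argv[2:6]); cv2.imwrite(sys.argv[1],cv2.resize(a[y0:y1,x0:x1],None,fx=800/(x1-x0),fy=800/(x1-x0),interpolation=2))
m=cam("wrist"); w=ctrl.snapshot("wrist"); cv2.imwrite("pics/w.png",w)
E
python3 st.py pics/s1.png 200 120 400 260
```

```text
Traceback (most recent call last):
  File "st.py", line 3, in <module>
    o=ctrl.get_obs(); print(round(o["clock"],2),o["tool_pos"].round(4),o["orientation"].round(1),o["opening"].round(4),o["force"].round(1))
                                                                                                 ^^^^^^^^^^^^^^^^^^
AttributeError: 'float' object has no attribute 'round'
```

```bash
sed -i 's/o\["opening"\].round(4)/round(o["opening"],4)/' st.py; python3 st.py pics/s1.png 200 120 400 260
```

```text
2.15 [0.5937 0.1583 0.0184] [-180.     0.  -120.4] 0.0392 [ 0.4 -0.1  0.4]
```

View pics/s1.png

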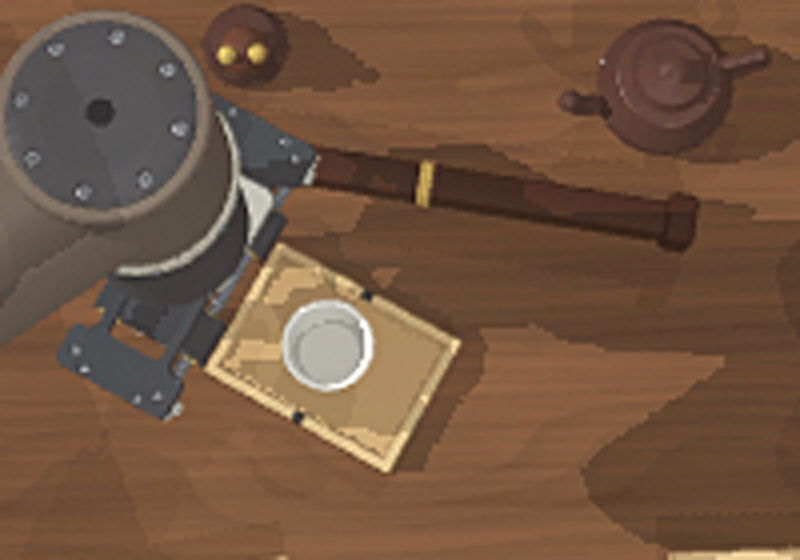

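Request:
{"method": "arm_command", "body": {
  "targets": [
    [[0,0,0,-0.2,-0.35,0,0.45],[0,0,0,-0.4,-0.7,0,0.45],[0,0,0,-0.4,-0.7,0,0.45]]
  ]
}}

```text
clock: 2.5
tool_pos: [0.589, 0.1504, 0.0185]
orientation: [-180.0, 0.0, -120.5]
force: [-1.0, 0.4, -0.5]
opening: 0.0397
```

Request:
{"method": "arm_command", "body": {
  "targets": [
    [[0,0,0,0,0,-1.0,0.45],[0,0,0,0,0,-1.0,0.45],[0,0,0,-0.2,-0.35,-1.0,0.45],[0,0,0,-0.4,-0.7,-1.0,0.45],[0,0,0,-0.6,-1.05,-1.0,0.45],[0,0,0,-0.8,-1.4,-1.0,0.45],[0,0,0,-1.0,-1.75,-1.0,0.45],[0,0,0,-1.2,-2.1,-1.0,0.45]]
  ]
}}

```text
clock: 3.17
tool_pos: [0.5774, 0.1298, 0.008]
orientation: [-180.0, 0.0, -120.4]
force: [1.6, 1.7, -1.7]
opening: 0.0396
```

Request:
{"method": "arm_command", "body": {
  "targets": [
    [[0,0,0,-0.2,-0.35,0,0.45],[0,0,0,-0.4,-0.7,0,0.45],[0,0,0,-0.6,-1.05,0,0.45],[0,0,0,-0.7,-1.2,0,0.45],[0,0,0,-0.7,-1.2,0,0.45]]
  ]
}}

```text
clock: 3.58
tool_pos: [0.57, 0.1174, 0.0079]
orientation: [180.0, -0.0, -120.4]
force: [1.3, 0.2, 1.0]
opening: 0.0394
```

```bash
cat >> st.py <<'E'
def marks(im,roi):
    x0,y0,x1,y1=roi; g=cv2.cvtColor(im[y0:y1,x0:x1],cv2.COLOR_BGR2GRAY); return g
q=quad(a,(240,172,335,250)); W=np.array([onz(mt,*p,.016)[:2] for p in q]); print(q.tolist(),W.round(4).tolist(),np.linalg.norm(W-np.roll(W,-1,0),axis=1).round(4))
c=W.mean(0); e=[W[(i+1)%4]-W[i] for i in range(4)]; L=sorted(e,key=np.linalg.norm)[2:]; L=[v if v[1]>0 else -v for v in L]; v=L[0]+L[1]
yaw=np.degrees(np.arctan2(-v[0],v[1])); d=c-np.array([.6625,.007]); Y=np.radians(-11.2); Rr=np.array([[np.cos(Y),-np.sin(Y)],[np.sin(Y),np.cos(Y)]])
print("tray",c.round(4),"yaw",yaw.round(1),"in rail",(Rr.T@d).round(4))
E
python3 st.py pics/s2.png 200 120 400 260
```

```text
3.58 [0.57   0.1174 0.0079] [ 180.    -0.  -120.4] 0.0394 [1.3 0.2 1. ]
[[306.0, 243.0], [262.0, 219.0], [284.0, 188.0], [325.0, 210.0]] [[0.4496, 0.0125], [0.5161, 0.1282], [0.5986, 0.0679], [0.5364, -0.0403]] [0.1334 0.1022 0.1248 0.1016]
tray [0.5252 0.0421] yaw -29.9 in rail [-0.1415  0.0077]
```

View pics/s2.png

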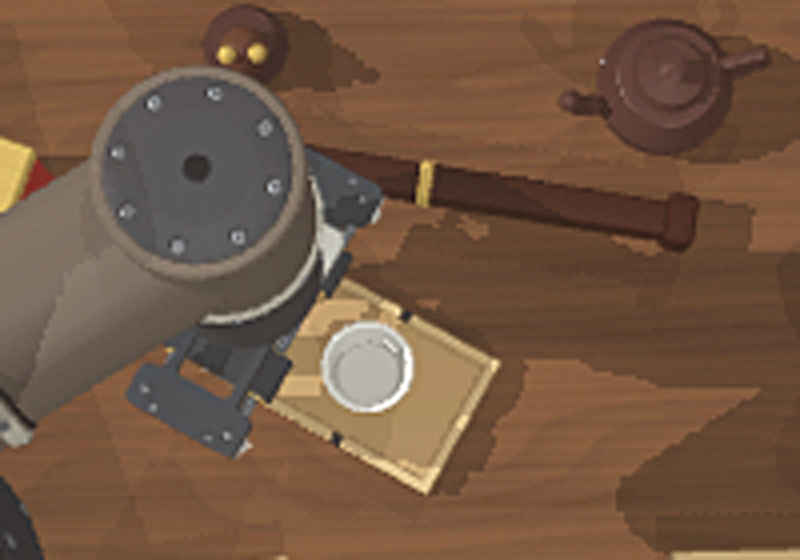

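Request:
{"method": "arm_command", "body": {
  "targets": [
    [[0,0,0,0.4,0.7,0,0.45],[0,0,0,0.8,1.4,0,0.45],[0,0,0,0.8,1.4,3.5,0.45],[0,0,0,0.8,1.4,7.0,0.6],[0,0,0,0.8,1.4,10.5,0.8],[0,0,0.12,-0.5,1.0,11,1],[0,0,0.24,-2,0.5,11,1],[0,0,0.36,-3.5,0,11,1]]
  ]
}}

```text
clock: 4.35
tool_pos: [0.5358, 0.1189, 0.1188]
orientation: [-179.9, 0.1, -99.4]
force: [0.5, -0.1, -0.4]
opening: 0.067
```

Request:
{"method": "arm_command", "body": {
  "targets": [
    [[0,0,0.12,-1.5,-0.5,0,1],[0,0,0.24,-3,-1,0,1],[0,0,0.36,-4.5,-1.5,0,1],[0,0,0.48,-6,-2,0,1],[0,0,0.6,-7.1,-2.5,0,1],[0,0,0.72,-7.1,-3.1,0,1],[0,0,0.84,-7.1,-3.1,0,1],[0,0,0.96,-7.1,-3.1,0,1]]
  ]
}}

```text
clock: 5.02
tool_pos: [0.4647, 0.0875, 0.1183]
orientation: [-180.0, -0.0, -44.4]
force: [-0.7, 0.6, 0.2]
opening: 0.0875
```

Request:
{"method": "arm_command", "body": {
  "targets": [
    [[0,0,0.12,0,0,0,1],[0,0,0.24,0,0,0,1],[0,0,0.25,0,0,0,1],[0,0,0.25,0,0,0,1],[0,0,0.25,0,0,0,1]]
  ]
}}

```text
clock: 5.43
tool_pos: [0.4646, 0.0873, 0.1179]
orientation: [180.0, -0.0, -30.7]
force: [0.0, -0.4, -0.9]
opening: 0.0875
```

```bash
python3 st.py pics/s3.png 200 120 400 260
```

```text
5.43 [0.4646 0.0873 0.1179] [180.   -0.  -30.7] 0.0875 [ 0.  -0.4 -0.9]
[[312.0, 233.0], [296.0, 229.0], [278.0, 184.0], [325.0, 210.0]] [[0.4758, -0.0041], [0.4873, 0.0381], [0.6099, 0.0838], [0.5364, -0.0403]] [0.0437 0.1308 0.1443 0.0707]
tray [0.5273 0.0194] yaw -49.1 in rail [-0.135  -0.0141]
```

View pics/s3.png

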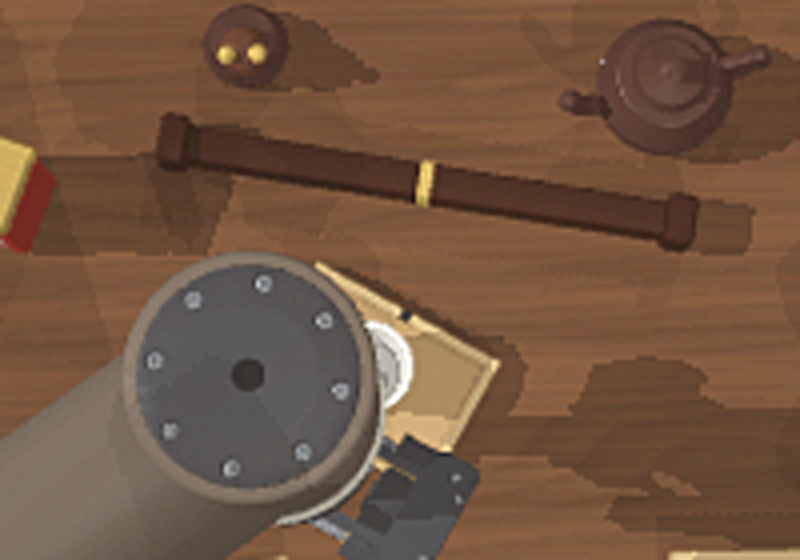

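Request:
{"method": "arm_command", "body": {
  "targets": [
    [[0,0,0,0,0,-3.5,1],[0,0,0,0,0,-7,1],[0,0,0,0,0,-9.5,1],[0,0,0,0,0,-11,1],[0,0,0,0.4,-0.25,-11,1],[0,0,0,0.8,-0.5,-11,1],[0,0,0,1.1,-0.7,-11,1],[0,0,0,1.1,-0.7,-11,1]]
  ]
}}

```text
clock: 6.2
tool_pos: [0.4771, 0.0802, 0.0091]
orientation: [-179.9, -0.1, -30.5]
force: [-0.8, 0.7, 0.4]
opening: 0.0876
```

```bash
python3 - <<'E'
from h import *
o=ctrl.get_obs(); p0=o["tool_pos"]; print(p0,o["orientation"],o["force"])
c0=np.array([.530,.0473]); c=c0.copy(); L=.077; N=16; pts=[]
for i in range(N+1):
    th=np.radians(-30.6+19.4*i/N); u=np.array([np.cos(th),np.sin(th)])
    t=c-.0595*u; pts.append(t); print(i,round(np.radians(19.4*i/N),3),((t-p0[:2])*100).round(2),c.round(4))
    th=np.radians(-30.6+19.4*(i+.5)/N); c=c+L/N*np.array([np.cos(th),np.sin(th)])
E
```

```text
[0.47709171 0.08023783 0.00911192] [-1.79873250e+02 -8.02003365e-02 -3.05098042e+01] [-0.75456626  0.67192172  0.3572372 ]
0 0.0 [ 0.17 -0.26] [0.53   0.0473]
1 0.021 [ 0.52 -0.61] [0.5342 0.0449]
2 0.042 [ 0.88 -0.96] [0.5384 0.0426]
3 0.063 [ 1.25 -1.29] [0.5427 0.0403]
4 0.085 [ 1.63 -1.62] [0.547  0.0382]
5 0.106 [ 2.01 -1.94] [0.5513 0.0362]
6 0.127 [ 2.4  -2.25] [0.5557 0.0342]
7 0.148 [ 2.79 -2.55] [0.5602 0.0324]
8 0.169 [ 3.2  -2.84] [0.5646 0.0306]
9 0.19 [ 3.6  -3.13] [0.5691 0.0289]
10 0.212 [ 4.02 -3.4 ] [0.5737 0.0274]
11 0.233 [ 4.44 -3.67] [0.5783 0.0259]
12 0.254 [ 4.86 -3.93] [0.5829 0.0245]
13 0.275 [ 5.29 -4.18] [0.5875 0.0232]
14 0.296 [ 5.73 -4.42] [0.5922 0.022 ]
15 0.317 [ 6.17 -4.65] [0.5969 0.0209]
16 0.339 [ 6.61 -4.87] [0.6016 0.02  ]
```

Request:
{"method": "arm_command", "body": {
  "targets": [
    [[0,0,0,0.2,-0.25,0,1],[0,0,0.02,0.5,-0.6,0,1],[0,0,0.04,0.9,-0.95,0,1],[0,0,0.065,1.25,-1.3,0,1],[0,0,0.085,1.65,-1.6,0,1],[0,0,0.105,2.0,-1.95,0,1],[0,0,0.125,2.4,-2.25,0,1],[0,0,0.15,2.8,-2.55,0,1]]
  ]
}}

```text
clock: 6.87
tool_pos: [0.5024, 0.0541, 0.0087]
orientation: [180.0, 0.1, -21.9]
force: [-7.4, 3.1, 6.8]
opening: 0.0876
```

Request:
{"method": "arm_command", "body": {
  "targets": [
    [[0,0,0.02,0.4,-0.3,0,1],[0,0,0.04,0.8,-0.6,0,1],[0,0,0.06,1.2,-0.85,0,1],[0,0,0.085,1.65,-1.1,0,1],[0,0,0.105,2.05,-1.4,0,1],[0,0,0.115,2.3,-1.5,0,1],[0,0,0.115,2.3,-1.5,0,1]]
  ]
}}

```text
clock: 7.45
tool_pos: [0.5257, 0.0388, 0.0085]
orientation: [180.0, 0.0, -15.3]
force: [-3.9, -0.8, 1.6]
opening: 0.0878
```

```bash
python3 st.py pics/s4.png 220 130 380 250
```

```text
7.45 [0.5257 0.0388 0.0085] [180.    0.  -15.3] 0.0878 [-3.9 -0.8  1.6]
[[326.0, 202.0], [320.0, 201.0], [321.0, 179.0], [332.0, 181.0]] [[0.5579, -0.0436], [0.561, -0.0277], [0.6207, -0.0321], [0.6145, -0.0615]] [0.0162 0.0599 0.03   0.0593]
tray [ 0.5885 -0.0412] yaw 79.2 in rail [-0.0632 -0.0617]
```

View pics/s4.png

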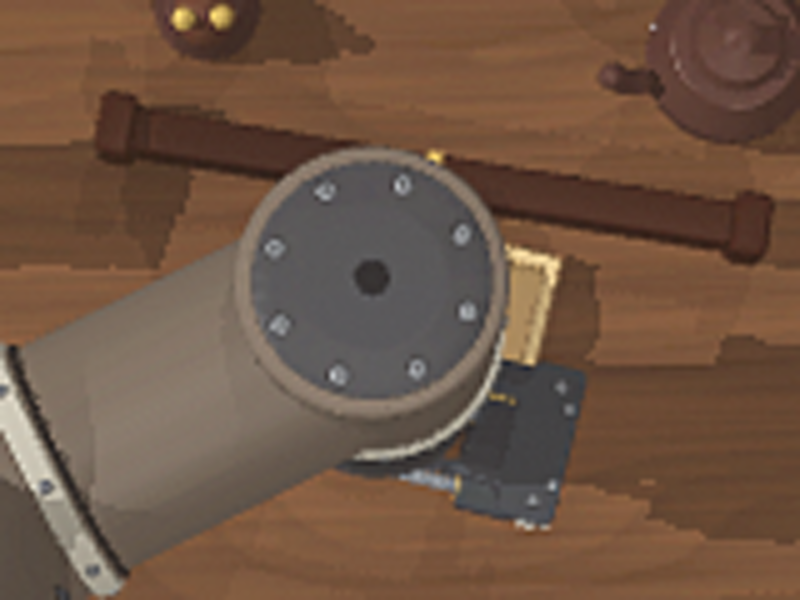

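Request:
{"method": "arm_command", "body": {
  "targets": [
    [[0,0,0.018,0.4,-0.2,0,1],[0,0,0.036,0.8,-0.4,0,1],[0,0,0.054,1.1,-0.6,0,1],[0,0,0.07,1.35,-0.75,0,1],[0,0,0.07,1.5,-0.78,0,1],[0,0,0.07,1.6,-0.8,0,1],[0,0,0.07,1.6,-0.8,0,1]]
  ]
}}

```text
clock: 8.13
tool_pos: [0.5383, 0.0312, 0.0079]
orientation: [179.9, 0.3, -11.3]
force: [-18.0, 6.5, 14.5]
opening: 0.0877
```

```bash
python3 - <<'E'
from h import *
o=ctrl.get_obs(); print(o["tool_pos"],o["force"])
b=ctrl.snapshot("scene"); cv2.imwrite("pics/b.png",b); cv2.imwrite("pics/b1.png",cv2.resize(b[180:330,220:370],None,fx=4,fy=4,interpolation=2))
E
```

```text
[0.53828635 0.0312398  0.00785877] [-17.9696266    6.46275396  14.5226776 ]
```

View pics/b1.png

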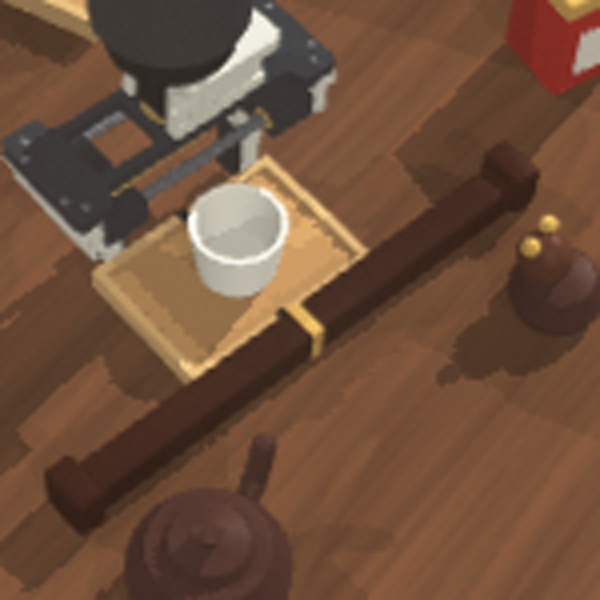

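Request:
{"method": "arm_command", "body": {
  "targets": [
    [[0,0,0,-0.5,0.1,0,1],[0,0,0,-1.2,0.24,0,1],[0,0,0,-2.2,0.44,0,1],[0,0,0,-3.2,0.64,0,1],[0,0,0,-4.5,0.9,3,1],[0,0,0,-6,1.2,6.5,1],[0,0,0,-8,3,9.5,1],[0,0,0,-10,5,12,1]]
  ]
}}

```text
clock: 8.85
tool_pos: [0.4415, 0.0814, 0.1296]
orientation: [-180.0, -0.1, -11.4]
force: [1.0, 1.9, 0.1]
opening: 0.0879
```

Request:
{"method": "arm_command", "body": {
  "targets": [
    [[0,0,0,-2,3.5,0,1],[0,0,0,-4,7,0,1],[0,0,0,-6,10,0,1],[0,0,0,-7,13,0,1],[0,0,0,-7,17,0,1],[0,0,0,-7,17,0,1]]
  ]
}}

```text
clock: 9.35
tool_pos: [0.3726, 0.2573, 0.1288]
orientation: [-179.8, -0.1, -11.0]
force: [0.9, -0.0, 0.5]
opening: 0.0876
```

```bash
python3 st.py pics/s5.png 230 130 370 235; python3 - <<'E'
from h import *
a=cv2.imread("pics/t.png"); b=ctrl.snapshot("scene"); cv2.imwrite("pics/b2.png",b)
A=cv2.resize(a[140:230,240:360],None,fx=6,fy=6,interpolation=2)[:, :]
B=cv2.resize(b[205:290,235:330],None,fx=4,fy=4,interpolation=2)
A=cv2.resize(a[150:225,250:350],None,fx=4,fy=4,interpolation=2)
H=max(A.shape[0],B.shape[0]); o=np.zeros((H,A.shape[1]+B.shape[1],3),np.uint8); o[:A.shape[0],:A.shape[1]]=A; o[:B.shape[0],A.shape[1]:]=B
cv2.imwrite("pics/m.png",o); print(o.shape)
E
```

```text
9.35 [0.3726 0.2573 0.1288] [-1.798e+02 -1.000e-01 -1.100e+01] 0.0876 [ 0.9 -0.   0.5]
[[326.0, 211.0], [274.0, 202.0], [279.0, 172.0], [332.0, 172.0]] [[0.5337, -0.0429], [0.5612, 0.0954], [0.6427, 0.0806], [0.6391, -0.0622]] [0.141  0.0829 0.1428 0.1072]
tray [0.5942 0.0177] yaw -6.3 in rail [-0.0691 -0.0028]
(340, 780, 3)
```

View pics/m.png

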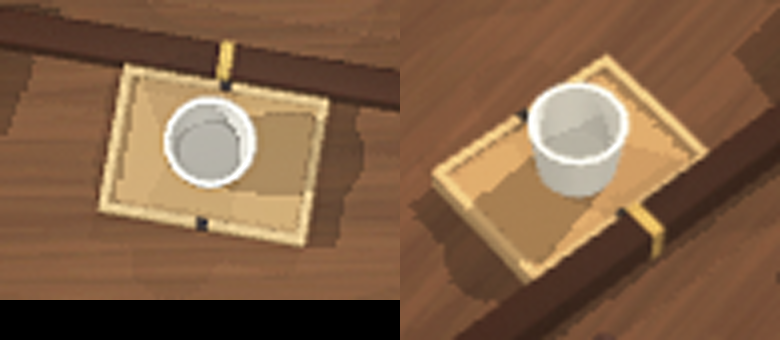

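```bash
python3 - <<'E'
from h import *
mt=cam("top"); a=cv2.imread("pics/t.png").astype(np.float32); V=a.max(2)
Y=np.radians(-11.0); u=np.array([np.cos(Y),np.sin(Y)]); w=np.array([-u[1],u[0]])
c=np.array([.6625,.007])
R_=[];
for s in np.arange(-.055,.056,.01):
    if abs(s)<.009: continue
    d=np.arange(-.045,.035,.0005)
    def prof(z): 
        p=np.array([proj(mt,[*(c+s*w+t*u),z]) for t in d],np.float32); return cv2.remap(V,p[:,:1],p[:,1:],1).ravel()
    P=prof(.016); G=np.gradient(cv2.blur(P[None],(5,1)).ravel()); k=np.argmin(G)
    Q=prof(.026); H=np.gradient(cv2.blur(Q[None],(5,1)).ravel()); k0=np.argmin(np.abs(d)); k2=k0+np.argmax(H[k0:])
    R_.append((s,d[k]*1e3,d[k2]*1e3)); print(np.round(R_[-1],3), round((d[k2]-d[k])*1e3,1))
M=np.array(R_); print("median rim, back, diff",np.median(M,0), "slopes",np.polyfit(M[:,0],M[:,1],1)[0]/1e3,np.polyfit(M[:,0],M[:,2],1)[0]/1e3)
cc=onz(mt,250+215/4,150+155/4,.016)[:2]; print("centre by corners",cc)
def mk(p,z): return onz(mt,250+p[0]/4,150+p[1]/4,z)[:2]
for n,p,z in (("far mark",(225,86),.016),("near mark",(202,224),.016),("brass top",(228,52),.026)): q=mk(p,z)-c; print(n,(q@u).round(4),(q@w).round(4))
E
```

```text
[ -0.055 -16.5     8.5  ] 25.0
[ -0.045 -16.      7.   ] 23.0
[ -0.035 -17.      8.   ] 25.0
[ -0.025 -16.5     9.   ] 25.5
[ -0.015 -15.      8.   ] 23.0
[  0.015 -15.      8.   ] 23.0
[  0.025 -16.5     9.   ] 25.5
[  0.035 -15.5     7.5  ] 23.0
[  0.045 -16.5     8.5  ] 25.0
[  0.055 -16.      7.   ] 23.0
median rim, back, diff [ 6.9388939e-18 -1.6250000e+01  8.0000000e+00] slopes 0.004035087719298125 -0.0022807017543859218
centre by corners [0.59523085 0.01488543]
far mark -0.0199 -0.0039
near mark -0.1151 -0.0043
brass top 0.0012 -0.0022
```

```bash
python3 -c "
from plant import ctrl
print(ctrl.get_obs()['qvel'].round(2)); print(ctrl.close_job())"
```

```text
[-1.53 -0.41 -0.66 -0.08 -0.27  0.34]
the job is handed in; nothing more can be done
None
```

I pushed the tray home and handed the job in at about 9.4 s on the robot's clock. No verdict was reported. I pushed the tray about 28 mm along its +y short side. I then opened the fingers and pushed the -x long side in an arc, turning the tray until it met the rail at about 18 N.

**Last checks (top view):**
- **Flush:** the far edge of the tray lies 24.2 mm from the back edge of the rail, where the rail is 24 mm thick. There is no visible gap.
- **Parallel:** within about 0.01 rad.
- **Lines:** the black line is about 2 mm off the brass line, towards -y.
- **Cup:** upright near the middle of the tray.
- **Robot:** clear of everything at the end, at about 0.13 m height.

**What disagreed or was not checked:**
- **Rail position:** my first estimate was about 4 mm too far out, which the edge-to-edge measurement showed. The corner-based tray position in the rail frame (x about -0.069) rests on that estimate, so I did not use it.
- **Wrist camera:** its first heights disagreed with the top camera by 10 to 30 mm, so I set them aside.
- **First approach:** the fingers came down 10 mm too high. I lowered them before they reached the tray.
- **Upward force:** it reached about 14 N during the final press, and I did not find the cause.
- **Bystanders:** I did not measure the tin, blue cup, teapot or toad again. The robot's path stayed clear of them, and no later picture showed one displaced.

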